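Stir the new beads into the polishing tub

ROBOT

A 7-joint arm with a two-finger parallel gripper is mounted at the origin on a cart in front of the work surface, level with it; the furniture and walls round the work are solid. World frame = base frame: x ahead of the robot, y to its left, z up, the work surface at z = 0. Lengths are in m, angles in rad, forces in N, time in s.
With the tool pointing down it reaches from about 0.425 to 0.875 m from the base axis. Payload 4.7 kg.
Tool frame: the origin (TCP) lies between the finger pads; the fingertips stand 25 mm ahead of it and the grasp point (between the pads) lies 6 mm ahead of it; z points along the fingers, y is the direction in which the jaws open and shut (so a half turn about z gives the same grasp; the last joint's range is limited). The gripper opens to 85 mm and grips with 20 to 120 N. Pads are 22 mm wide; open, the fingers measure 114 mm over their backs; the gripper's body (76 mm by 85 mm) begins 54 mm behind the grasp point. The pads swing forward as they close: fully open they stand 13 mm farther back than shut.
Start: joints at [-1.296, 0.321, -0.07, 1.45, 0.023, 1.371, -0.057], TCP at [0.168, 0.628, 0.256] pointing down, gripper open.
Joint ranges: [-2.86, 2.86], [-0.3, 2.09], [-1.38, 1.24], [0.06, 2.45], [-1.56, 4.7], [0.09, 2.05], [-2.69, 2.69]. Speed limits (rad/s): [2.57, 2.57, 3.14, 3.14, 3.14, 3.14, 3.14].

INTERFACE

Orientations are given as a unit quaternion [w, x, y, z].
In Python, from station import env gives the robot as it stands. Calls block until the motion is done:
- env.move_to(position, orientation): joint-space move of the TCP to a pose.
- env.move_linear(position, frame=None, rate=0.15, force_limit=None): straight line of the TCP; frame=None keeps the orientation; rate is the mean speed in m/s. With force_limit (N) it stops when the force on the tool has changed by that much, and returns True; else False.
- env.movej(angles): joint-space move.
- env.move_gripper(opening): finger opening in m; the grip force is fixed at half the most; returns when the fingers have stopped.
- env.wait(seconds).
- env.solve_ik(position, orientation): joint angles nearest the present ones, or None.
- env.read_state(): the state.
- env.get_image(name): name is "scene" or "top" or "wrist"; returns a dict with "image" (480x640x3 uint8, red, green, blue), "range_z" (480x640 float32, m along the optical axis (not along the pixel's ray), 0 where there is no reading), "fx", "fy", "cx", "cy" (pixels), "R" (3x3) and "t" (3): a world point X has camera coordinates R X + t. Camera axes: x right, y down, z forward; pixel columns grow to the right and rows downward; lengths in m; the calibration is good to about 2 mm. The wrist camera is an equidistant fisheye: a pixel r from the principal point sees the ray r / f radians off the axis. A picture is of the moment at which its call begins.
A pose or a line that the arm cannot do raises env.MotionError and nothing moves.
- env.sign_off(): hands the job in, once; it reports no verdict.
The state is a dict: "t": time; "joints": joint angles; "joint_velocities": joint speeds; "tau": joint torques, N m; "position": TCP position; "orientation": TCP orientation; "wrist_force": force on the tool from outside, world axes, zero at the start; "ft_torque": the same for the moment, N m; "grip_width": finger opening in m.
Only numpy, scipy, OpenCV 4.12 (cv2) and the standard library are available. Lean on these libraries where they do the work, as an engineer would, in place of code of your own. Each camera call takes 0.05 s, during which the arm holds its last target. There are 200 camera calls.

TASK

Two new orange beads have been put into the round grey tub of polishing beads: take the stirring rod (blue square handle) out of its stand and stir them in. With the rod's tip down among the beads, close to the floor of the tub, stir anticlockwise as seen from above, from the far side of the tub (away from the robot) two full turns round to the far side again, keeping about half-way between the middle and the wall. Then put the rod back upright in the hole of its stand, seated on its collar, and let go; the orange beads must still be in the tub.

Things in the scene. Friction and masses are not known exactly. Their poses are not given: they have to be found in the camera images.
- rod_grip (a point): Centre of the stirring rod's handle; z up along the rod, which stands upright in its stand at the start. Blue square bar 22 x 22 mm, 60 mm tall (30 mm above and below this point); x and y normal to its faces. Under it a black round collar, 46 mm across, 5 mm thick, then a steel shaft 14 mm thick, 85 mm long with a rounded tip, 120 mm below this point. About 120 g.
- rod_tip (a point): The lower end of the stirring rod's shaft, on its axis, 120 mm below the centre of the handle.
- tub_floor (a point): Centre of the inner floor of the fixed round grey open tub, 6 mm above the worktop; x to its far side, y to the left, z up. Rim 138 mm across outside, 52 mm above the worktop; inside 106 mm across at the floor. Six loose faceted beads (22 mm wide, 20 mm tall, 12 g; four white, two orange) lie in one ring 31 mm from the centre; the middle, 30 mm across, is clear at the start.
- stand_hole (a point): Centre of the hole in the rod's fixed stand, at the upper face of its 90 x 90 mm aluminium plate on four posts, 100 mm above the worktop; z up. The hole is 31 mm wide with a small chamfer, straight down through the 12 mm plate, open below. When the rod is seated its collar lies on the plate and the handle's centre is 35 mm above this point.
- bead0_center (a point): Centre of one orange bead, 10 mm above the floor of the tub at the start. Where it lies in the ring of beads varies.
- bead3_center (a point): Centre of the other orange bead, likewise.

How it is judged:
On the way, in this order (a step that is already met when the one before it is completed fails the run):
1. the rod's tip is down among the beads at the far side of the tub (turn 1) (x of rod_tip in the frame of tub_floor above 0.014 m and y of rod_tip in the frame of tub_floor between -0.014 and 0.014 m and horizontal distance between rod_tip and tub_floor below 0.055 m and z of rod_tip in the frame of tub_floor below 0.018 m), for 0.05 s.
2. the rod's tip is down among the beads at the left side of the tub (turn 1) (y of rod_tip in the frame of tub_floor above 0.014 m and x of rod_tip in the frame of tub_floor between -0.014 and 0.014 m and horizontal distance between rod_tip and tub_floor below 0.055 m and z of rod_tip in the frame of tub_floor below 0.018 m), for 0.05 s.
3. the rod's tip is down among the beads at the near side of the tub (turn 1) (x of rod_tip in the frame of tub_floor below -0.014 m and y of rod_tip in the frame of tub_floor between -0.014 and 0.014 m and horizontal distance between rod_tip and tub_floor below 0.055 m and z of rod_tip in the frame of tub_floor below 0.018 m), for 0.05 s.
4. the rod's tip is down among the beads at the right side of the tub (turn 1) (y of rod_tip in the frame of tub_floor below -0.014 m and x of rod_tip in the frame of tub_floor between -0.014 and 0.014 m and horizontal distance between rod_tip and tub_floor below 0.055 m and z of rod_tip in the frame of tub_floor below 0.018 m), for 0.05 s.
5. the rod's tip is down among the beads at the far side of the tub (turn 2) (all of step 1), for 0.05 s.
6. the rod's tip is down among the beads at the left side of the tub (turn 2) (all of step 2), for 0.05 s.
7. the rod's tip is down among the beads at the near side of the tub (turn 2) (all of step 3), for 0.05 s.
8. the rod's tip is down among the beads at the right side of the tub (turn 2) (all of step 4), for 0.05 s.
9. back at the far side: two full turns (all of step 5), for 0.05 s.
At the end, for the whole second after the job is handed in: The rod stands let go in its stand's hole, within 10 degrees of upright, 15 mm of the hole's axis and 8 mm of fully down; both orange beads lie in the tub, at least one shifted over 12 mm by the stirring (tip under 18 mm above the floor, over 14 mm out at each side in turn) (horizontal distance between rod_grip and stand_hole below 0.015 m and z of rod_grip in the frame of stand_hole below 0.043 m and angle between rod_grip's own z axis and vertical below 0.17 rad and horizontal distance between each of bead0_center, bead3_center and tub_floor below 0.06 m and z of each of bead0_center, bead3_center in the frame of tub_floor below 0.045 m and distance of any of bead0_center, bead3_center from where it was at the start of the episode above 0.012 m); the robot touches nothing.
It also fails if it takes over 72 s, if anything falls off the work surface, if the arm or the gripper's body presses on something with over 40 N, if the wrist force passes 120 N, or if a joint passes its speed limit or range.

## Working session

There is one attempt and no reset: what is moved stays moved. The work goes in short steps, each a Python script; the robot and the scene stay as the last script left them, time stands still between calls to the robot, and variables do not carry over. Pictures are saved under pics/ and viewed, about 8 in all and at most 12, crops included, and the job is handed in when it is done.

```bash
mkdir -p pics; ls; python3 - <<'E'
from station import env
import cv2,numpy as np,pickle
d={n:env.get_image(n) for n in("scene","top")}
pickle.dump(d,open('im0.pkl','wb'))
cv2.imwrite('pics/a.png',cv2.resize(np.vstack([d[n]["image"][:,:,::-1] for n in d]),None,fx=.62,fy=.62))
for n in d: print(n,d[n]["R"],d[n]["t"],d[n]["fx"],d[n]["cx"],d[n]["cy"])
s=env.read_state();print(s)
E
```

```text
pics
scene [[ 0.7682263  -0.64013319  0.00760586]
 [-0.5051755  -0.6134752  -0.60699744]
 [ 0.39322521  0.4624691  -0.79466739]] [-0.37591922  0.41381634  0.67985564] 448.08158122636326 320.1143738336523 243.6417164933427
top [[-6.66837104e-04 -9.99971999e-01 -7.45360930e-03]
 [-9.86888513e-01  1.86110400e-03 -1.61392684e-01]
 [ 1.61402037e-01  7.24825877e-03 -9.86862121e-01]] [0.12010907 0.57319517 0.95837609] 597.8737224735115 314.8175223956619 235.1699554607633
{'t': 0.1, 'joints': array([-1.29588358,  0.32174752, -0.07011219,  1.45160485,  0.02263205,
        1.37075032, -0.05692106]), 'joint_velocities': array([ 0.00113568, -0.002383  , -0.00086853, -0.00208436, -0.00047646,
        0.00069649, -0.0004672 ]), 'tau': array([-5.25428059e-04, -4.94877219e+01, -3.84335238e-01, -3.15214026e+01,
        1.29242608e-02,  7.47762853e-03, -2.00263418e-05]), 'position': array([0.1675357 , 0.62757829, 0.25530789]), 'orientation': array([-5.42502404e-05,  1.30016998e-01,  9.91511391e-01, -8.59633940e-04]), 'wrist_force': array([ 0.24575047, -0.04183663, -0.59427184]), 'ft_torque': array([-0.03537803,  0.06095255, -0.02328161]), 'grip_width': 0.08525104193174404}
```

View pics/a.png

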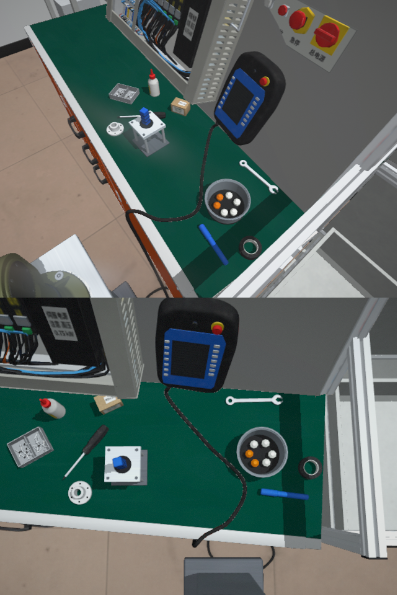

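The combined picture shows the stand and blue handle at about (200,268) in the top view and the tub with its beads at about (423,250). In the scene view they are at about (235,190) and (367,323). A pendant and a cabinet stand behind them.

```bash
cat > h.py <<'E'
import numpy as np,cv2
def cast(d,uv,z):
    uv=np.atleast_2d(uv).astype(float)
    r=np.c_[(uv[:,0]-d["cx"])/d["fx"],(uv[:,1]-d["cy"])/d["fy"],np.ones(len(uv))]@d["R"]
    c=-d["R"].T@d["t"]; return c+r*((z-c[2])/r[:,2])[:,None]
def cloud(d):
    v,u=np.mgrid[:480,:640]; Z=d["range_z"]
    P=np.stack([(u-d["cx"])/d["fx"]*Z,(v-d["cy"])/d["fy"]*Z,Z],-1)
    P=(P-d["t"])@d["R"]; P[Z==0]=np.nan; return P
E
python3 - <<'E'
import pickle;from h import *
D=pickle.load(open('im0.pkl','rb'))
for n,d in D.items():
    hsv=cv2.cvtColor(d["image"],cv2.COLOR_RGB2HSV); P=cloud(d); z=P[...,2]
    bl=cv2.inRange(hsv,(100,120,50),(125,255,255))
    # handle: blue with z 0.1..0.2
    N,L,S,C=cv2.connectedComponentsWithStats(bl)
    for i in range(1,N):
        if S[i,4]>60:
            p=P[L==i]; print(n,'blue',S[i],np.nanmedian(p,0).round(3),'zmax',np.nanpercentile(p[:,2],97).round(3))
    og=cv2.inRange(hsv,(8,150,120),(20,255,255)); N,L,S,C=cv2.connectedComponentsWithStats(og)
    for i in range(1,N):
        if S[i,4]>30: print(n,'orange',S[i],cast(d,C[i],.02).round(3),np.nanmedian(P[L==i],0).round(3))
d=D['top'];P=cloud(d);z=P[...,2];v,u=np.mgrid[:480,:640]
m=(abs(z-.1)<.006)&(u<270)&(u>150)&(v>210)&(v<320)
c=cv2.minAreaRect(np.argwhere(m)[:,::-1].astype(np.float32)); print('plate',c,cast(d,cv2.boxPoints(c),.1).round(3),cast(d,c[0],.1))
m=(z>.155)&(u<270)&(u>150)&(v>210)&(v<320)
c=cv2.minAreaRect(np.argwhere(m)[:,::-1].astype(np.float32)); print('handle top',m.sum(),np.nanmedian(z[m]),c,cast(d,cv2.boxPoints(c),.165).round(3),cast(d,c[0],.165))
m=(abs(z-.052)<.006)&(abs(u-423)<60)&(abs(v-250)<60)
e=cv2.fitEllipse(cv2.convexHull(np.argwhere(m)[:,::-1].astype(np.int32))); print('rim',m.sum(),e,cast(d,e[0],.052), 'diam mm',np.array(e[1])/d["fx"]*.9)
top=d["image"][:,:,::-1]
cv2.imwrite('pics/b.png',np.hstack([cv2.resize(top[205:325,140:280],None,fx=2.8,fy=2.8,interpolation=2),cv2.resize(top[190:310,353:493],None,fx=2.8,fy=2.8,interpolation=2)]))
# height map
q=(z>.02);print('tall stuff')
xs=np.arange(.3,1.0,.05);ys=np.arange(.5,-.5,-.05)
for x in xs:
    print('%.2f'%x,*['%4d'%(1000*np.nanmax(z[(abs(P[...,0]-x)<.025)&(abs(P[...,1]-y)<.025)],initial=-1)) for y in ys])
E
```

```text
scene blue [221   0  61  67 686] [0.781 0.676 0.281] zmax 0.305
scene blue [255  84  52  34 139] [0.74  0.46  0.149] zmax 0.159
scene blue [ 346  109   82  115 2951] [0.763 0.11  0.185] zmax 0.261
scene blue [225 173  18  29 345] [0.509 0.296 0.145] zmax 0.166
scene blue [320 361  49  67 726] [ 0.438 -0.125  0.015] zmax 0.019
scene orange [541  39   8  31  38] [[1.666 0.276 0.02 ]] [ 0.888 -0.039  0.441]
scene orange [157 248  28  61 112] [[0.32  0.275 0.02 ]] [ 0.351  0.471 -0.263]
scene orange [349 312  12  12  99] [[ 0.55  -0.031  0.02 ]] [ 0.549 -0.032  0.022]
scene orange [344 325  12  12 105] [[ 0.524 -0.046  0.02 ]] [ 0.523 -0.047  0.022]
top blue [ 261   49  104   99 4577] [0.766 0.118 0.198] zmax 0.262
top blue [  0  50  46  12 192] [0.779 0.515 0.288] zmax 0.292
top blue [  9 111 147  14 598] [0.74  0.469 0.148] zmax 0.157
top blue [182 256  23  21 373] [0.509 0.3   0.162] zmax 0.167
top blue [420 308  78  18 776] [ 0.438 -0.12   0.015] zmax 0.02
top orange [396 245  13  13 128] [[ 0.549 -0.03   0.02 ]] [ 0.549 -0.03   0.022]
top orange [405 260  13  13 133] [[ 0.524 -0.045
[... 1477 characters left out ...]
3  223  -74 -210 -1000
0.70  162  162  163  164  236  234   66   83   97   97   12   10   10    8   31  223  223  -74 -211 -1000
0.75  287  294  306  308  375  375  213  225  233  241  230  132  141  150  161  223  223  -74 -211 -1000
0.80  371  377  381  383  410  409  311  319  319  315  274  261  271  280  294  311  312  -70 -117  -69
0.85  155 -1000 -1000  342 -1000  344  309  317  316  310  306  310  315  317  322  330  327 -1000 -1000 -1000
0.90 -1000 -1000 -1000 -1000 -1000 -1000 -1000 -1000 -1000 -1000 -1000 -1000 -1000 -1000 -1000 -1000 -1000 -1000 -1000 -1000
0.95 -1000 -1000 -1000 -1000 -1000 -1000 -1000 -1000 -1000 -1000 -1000 -1000 -1000 -1000 -1000 -1000 -1000 -1000 -1000 -1000
```

View pics/b.png

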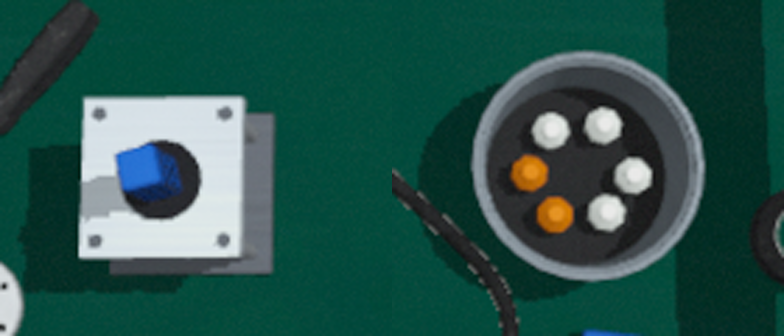

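The crop shows the handle turned about 15° on the plate. In the tub are two orange beads at the left/near-left and four white ones, with the middle clear. Measured sizes agree with those given: rim 138 mm, plate 90 mm, handle top at z 0.165, and the beads about 30 mm from the centre.

```bash
python3 - <<'E'
from station import env
from h import *
q=[0,-np.sin(np.pi/24),np.cos(np.pi/24),0]
H=np.array([.5100,.3037])
for p in ([*H,.27],[*H,.142],[.55,-.06,.27],[.55,-.06,.142]): print(env.solve_ik(p,q))
env.move_to([*H,.25],q)
d=env.get_image("wrist"); t=env.get_image("top"); s=env.read_state(); print(s['t'],s['position'],s['orientation'],d['R'],d['t'],d['fx'],d['cx'],d['cy'])
cv2.imwrite('pics/c.png',np.hstack([d["image"][:,:,::-1],])) 
E
```

```text
[-0.74562855  0.19289931  0.18928151  1.58565497 -0.03684407  1.36653587
  1.28029581]
[-0.72984712  0.28233417  0.17355645  1.74127512 -0.05340901  1.1225653
  1.29272671]
[ 0.02260935  0.10894664  0.04119198  1.67729842 -0.00458348  1.35544148
  1.89713257]
[-0.6178417   0.25049661  0.77411164  1.85706782 -0.19458299  1.11118566
  2.06022532]
1.925 [0.50928777 0.30506366 0.2499415 ] [-1.09427155e-04 -1.31616834e-01  9.91300644e-01  1.75883757e-04] [[-0.26114471  0.96529888  0.0012265 ]
 [ 0.92914562  0.2510192   0.2714365 ]
 [ 0.26170948  0.0720238  -0.96245557]] [-0.16236389 -0.58445937  0.21717046] 371.64829954431775 326.28007355821484 236.8396219742361
```

View pics/c.png

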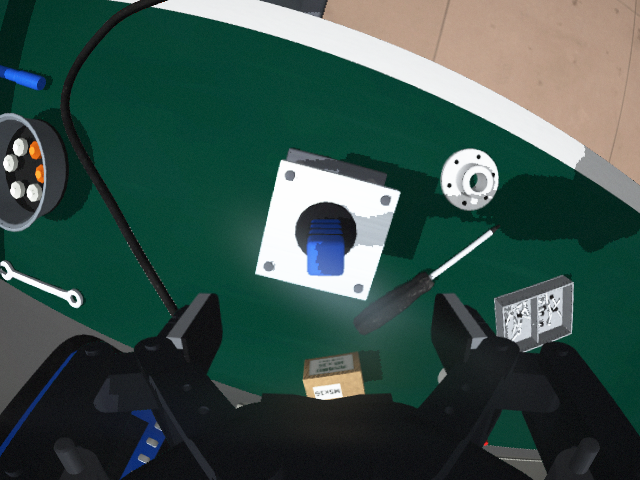

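In the wrist view the handle, at about (325,250), is square to the jaws and midway between the fingers. I'll grasp it and lift.

```bash
python3 - <<'E'
from station import env
from h import *
import pickle
H=np.array([.5100,.3037])
print(env.move_linear([*H,.144],rate=.1,force_limit=15))
s=env.read_state();print(s['position'],s['wrist_force'])
env.move_gripper(0.0)
s=env.read_state();print(s['position'],s['grip_width'],s['wrist_force'])
env.move_linear([*H,.275],rate=.1); env.wait(.3)
d=env.get_image("wrist"); c=env.get_image("scene"); s=env.read_state(); print(s['t'],s['position'],s['grip_width'],s['wrist_force'])
pickle.dump((d,c,s),open('im1.pkl','wb'))
cv2.imwrite('pics/d.png',np.hstack([d["image"][100:460,150:500,::-1],cv2.resize(c["image"][80:260,160:340,::-1],(360,360))]))
E
```

```text
False
[0.51048758 0.30398746 0.14482232] [ 0.08628107  0.54655261 -0.21248331]
[0.51010767 0.30381313 0.1442306 ] 0.021222966671870215 [ 0.39866135 -0.00538203  1.92951457]
5.5917 [0.50997915 0.303671   0.27489943] 0.021511463737450297 [-0.29050348  0.01968187 -1.10185446]
```

View pics/d.png

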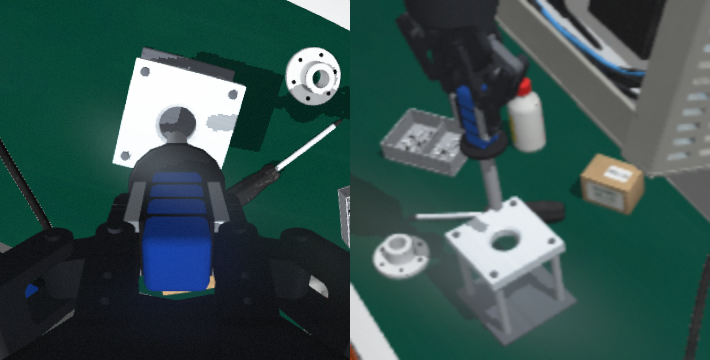

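The rod is held squarely and its shaft is clear of the hole. In the scene camera the tip is at about (233,184) and the hole at about (238,200). I'll compare these with what I expect.

```bash
python3 - <<'E'
import pickle;from h import *
d,c,s=pickle.load(open('im1.pkl','rb'))
def proj(X):
    p=c["R"]@np.array(X)+c["t"]; return (p[:2]/p[2]*[c["fx"],c["fy"]]+[c["cx"],c["cy"]]).round(1)
for z in(.146,.16,.19,.225): print(z,proj([.51,.3037,z]),end=' ')
g=cv2.cvtColor(c["image"],cv2.COLOR_RGB2GRAY)
print('hole exp',proj([.5117,.305,.1]),cast(c,[238,200],.1))
# plate outline contour & hole
m=(g>170).astype(np.uint8); m[:150]=0; m[240:]=0; m[:,:195]=0; m[:,280:]=0
cs,h=cv2.findContours(m,cv2.RETR_CCOMP,cv2.CHAIN_APPROX_NONE)
for k,ct in enumerate(cs):
    if h[0,k,3]>=0 and cv2.contourArea(ct)>40:
        x=cast(c,ct[:,0],.1); print('hole',cv2.boundingRect(ct),(x.max(0)+x.min(0))/2,np.ptp(x,0))
P=cloud(c); m=abs(P[...,2]-.1)<.004; m[:,:190]=0;m[:,285:]=0
x=P[m];print('plate bbox',np.percentile(x,1,axis=0),np.percentile(x,99,axis=0))
# shaft: pixel columns at rows between collar and plate
for v in range(160,188,3): print(v,g[v,218:248])
E
```

```text
0.146 [232.3 184.8] 0.16 [231.2 179.8] 0.19 [228.9 168.7] 0.225 [226.  154.9] hole exp [235.8 199.7] [[0.51469639 0.30134263 0.1       ]]
hole (229, 194, 17, 13) [0.51398167 0.30334657 0.1       ] [0.03382648 0.03362921 0.        ]
plate bbox [0.47003136 0.25931829 0.09626678] [0.82944075 0.68084873 0.10359233]
160 [62 51 51 50 52 53 62 78 87 89 89 87 86 81 65 53 53 54 53 53 52 53 53 53
 55 51 53 53 52 54]
163 [ 54  55  54  56  56  54  55  73  90  93  94  93 109 126 108  69  53  53
  54  52  53  54  54  53  53  54  55  54  54  53]
166 [ 54  55  54  54  55  56  55  61  79  93 104 121 128 133 131 107  55  53
  53  53  54  53  54  54  55  54  54  55  52  53]
169 [ 55  55  55  56  55  54  57  56  68  89 108 120 128 133 133 116  75  55
  56  57  54  54  52  53  53  53  53  52  53  52]
172 [ 56  54  56  54  55  56  55  55  59  77  98 113 124 131 133 129 104  55
  56  56  56  57  56  54  54  54  53  53  54  52]
175 [ 55  55  55  56  56  56  57  55  55  63  83 104 118 128 132 132 120  87
  56  56  55  56  56  56  57  56  56  53  54  54]
178 [ 56  57  57  56  56  57  57  57  58  57  74  94 109 122 129 133 128 107
  63  55  55  55 105 145 164 157  56  57  55  55]
181 [ 59  59  59  58  59  58  58  57  57  58  60  79 101 116 126 129 132 136
 187 229 234 219 133 109 114 188 235 232 199  87]
184 [ 62  62  61  61  60  60  60  59  60  63  66 109 140 122 119 123 127 186
 232 236 235 235 235 235 236 236 236 235 235 235]
187 [218 219 221 220 219 218 221 228 231 234 235 235 235 236 236 235 235 235
 235 236 236 236 236 236 235 236 237 237 236 236]
```

The scene view agrees to within about 2.5 mm and shows no tilt. I'll carry the rod over the tub, lower it in the clear middle and stir.

```bash
python3 - <<'E'
from station import env
from h import *
C=np.array([.549,-.060]);Z=.143
env.move_linear([*C,.275],rate=.18)
env.wait(.2); s=env.read_state(); print(s['t'],s['position'],s['joints'].round(2))
print(env.move_linear([*C,Z],rate=.08,force_limit=12))
s=env.read_state(); print(s['position'],s['wrist_force'])
fm=0
if abs(s['position'][2]-Z)<.004:
    env.move_linear([C[0]+.025,C[1],Z],rate=.03)
    n=20
    for k in range(2*n+1):
        a=2*np.pi*k/n
        env.move_linear([C[0]+.025*np.cos(a),C[1]+.025*np.sin(a),Z],rate=.04)
        s=env.read_state(); 
        if k%5==0: env.wait(.1);print(k,s['t'],(s['position']-[*C,0]).round(4),s['wrist_force'].round(1))
d=env.get_image("wrist");c=env.get_image("scene")
cv2.imwrite('pics/e.png',np.hstack([d["image"][100:460,150:500,::-1],cv2.resize(c["image"][210:390,280:460,::-1],(360,360))]))
E
```

```text
7.975 [ 0.54903291 -0.05947474  0.2749878 ] [-0.37  0.1   0.47  1.69 -0.05  1.36  1.94]
False
[ 0.54934269 -0.06004081  0.14349554] [-0.16666136  0.81610105 -1.0616755 ]
0 11.0083 [0.0249 0.     0.1431] [-0.1 -0.2 -1. ]
5 12.8167 [-0.0002  0.025   0.143 ] [-0.5  0.1 -1.3]
10 14.625 [-0.025  -0.0005  0.143 ] [-0.8  0.8 -1.8]
15 16.4333 [ 0.0002 -0.025   0.143 ] [-0.5 -0.1 -1.2]
20 18.2417 [0.0251 0.0005 0.143 ] [-0.3  0.  -1.3]
25 20.05 [-0.0002  0.025   0.143 ] [-0.1  0.1 -1.9]
30 21.8583 [-0.025  -0.0005  0.143 ] [-0.1  1.4 -1.6]
35 23.6667 [ 0.0002 -0.025   0.143 ] [ 0.2  0.6 -1.6]
40 25.475 [0.0251 0.0006 0.143 ] [-0.3 -0.3 -2. ]
```

View pics/e.png

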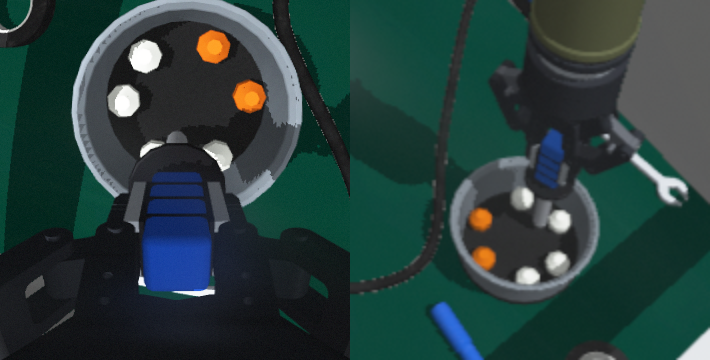

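The tub has been stirred: the rod is at the far side and all the beads are in the tub, pushed towards the wall, with the oranges on the left. I'll measure how far the orange beads have moved.

```bash
cat >> h.py <<'E'
def oranges(d):
    og=cv2.inRange(cv2.cvtColor(d["image"],cv2.COLOR_RGB2HSV),(8,150,120),(20,255,255)); N,L,S,C=cv2.connectedComponentsWithStats(og); r=[]
    for i in range(1,N):
        x=cast(d,C[i],.02)[0]
        if S[i,4]>30 and np.hypot(x[0]-.549,x[1]+.06)<.08: r.append(x[:2].round(4).tolist())
    return r
E
python3 - <<'E'
from station import env
from h import *
import pickle
D=pickle.load(open('im0.pkl','rb'))
for n in("scene","top"): print(n,oranges(D[n]),oranges(env.get_image(n)))
E
```

```text
scene [[0.5499, -0.0307], [0.5243, -0.0458]] [[0.5335, -0.0216], [0.5095, -0.0539]]
top [[0.5494, -0.0299], [0.5236, -0.0449]] [[0.5328, -0.0208], [0.5078, -0.0532]]
```

Both cameras show each orange bead moved about 18 mm, against the 12 mm required. I'll put the rod back.

```bash
python3 - <<'E'
from station import env
from h import *
H=np.array([.5110,.3037])
p=env.read_state()['position']
env.move_linear([*p[:2],.275],rate=.1)
env.move_linear([*H,.275],rate=.18); env.wait(.3)
env.move_linear([*H,.225],rate=.08)
hit=env.move_linear([*H,.143],rate=.05,force_limit=8); s=env.read_state();print(hit,s['t'],s['position'],s['wrist_force'],s['grip_width'])
c=env.get_image("scene")
cv2.imwrite('pics/f.png',cv2.resize(c["image"][100:280,140:380,::-1],(640,480)))
E
```

```text
True 32.0917 [0.51094208 0.30371768 0.14421906] [-0.00847676  1.18466908  4.12843219] 0.021573401387974717
```

View pics/f.png

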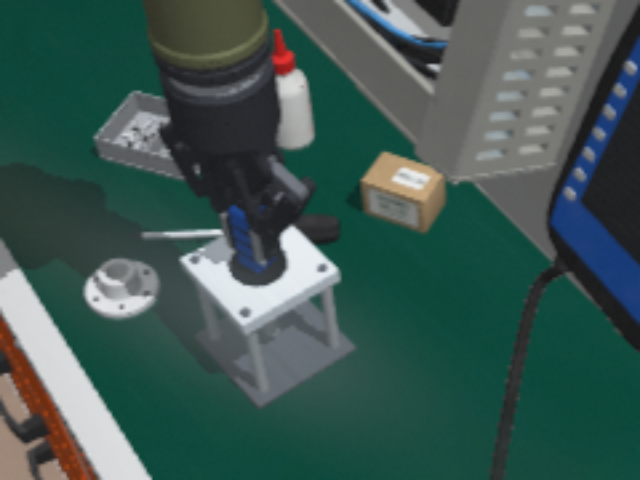

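The picture shows the collar at about (258,265) seated on the plate, with contact at the grasp height. I'll release the rod and retreat.

```bash
python3 - <<'E'
from station import env
from h import *
env.move_gripper(.085)
p=env.read_state()['position']
env.move_linear([*p[:2],.27],rate=.1)
env.move_linear([.46,.40,.30],rate=.15); env.wait(.5)
c=env.get_image("scene");t=env.get_image("top"); s=env.read_state(); print(s['t'],s['position'],s['wrist_force'])
print(oranges(c),oranges(t))
P=cloud(c);z=P[...,2]; m=(z>.155)&(z<.175)&(abs(P[...,0]-.51)<.03)&(abs(P[...,1]-.304)<.03); print(m.sum(),np.nanmedian(P[m],0) if m.any() else '', np.nanmax(z[m]) if m.any() else '')
cv2.imwrite('pics/g.png',np.hstack([cv2.resize(c["image"][140:260,170:290,::-1],(390,390)),cv2.resize(c["image"][270:390,310:430,::-1],(390,390))]))
E
```

```text
35.7 [0.46001134 0.3999825  0.30000927] [-0.41480226  0.09736696  0.20578746]
[[0.5338, -0.0216], [0.5095, -0.0539]] [[0.5332, -0.0207], [0.5078, -0.0532]]
134 [0.51182549 0.29912614 0.16448614] 0.16830576084311685
```

View pics/g.png

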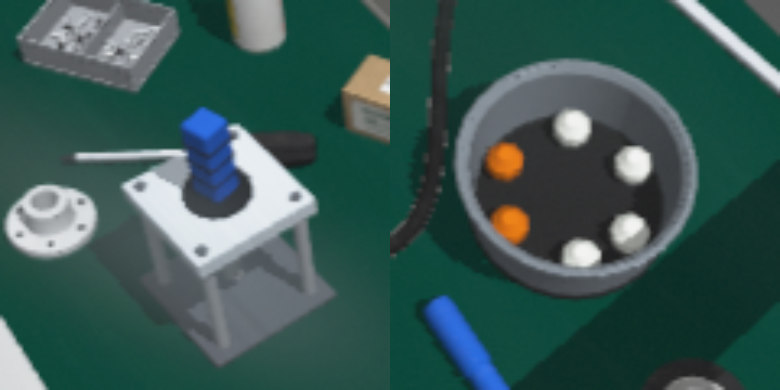

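The rod stands upright with its collar flat on the plate. All six beads are in the tub, and the robot is clear.

```bash
python3 -c "
from station import env
print(env.sign_off())"
```

```text
the job is handed in; nothing more can be done
None
```

I took the rod out of its stand and stirred two full anticlockwise turns, far side to far side. The turns were at 25 mm radius with the tip about 8 mm above the floor. I then seated the rod back in its stand, let go and handed the job in at about 36 s of the 72 s allowed. `sign_off` gave no verdict.

What the last checks showed:
- **Stir path:** the arm's position readings at every quarter turn were within about 1 mm of the circle. The wrist force, read once per step, stayed around 2 N or less at the quarter turns I printed.
- **Rod:** it stands upright, collar on the plate. The handle top is at z about 0.165 m, which is fully seated. Its measured centre is within about 6 mm of the hole (15 mm allowed).
- **Beads:** both orange beads are in the tub, each shifted about 18 mm (12 mm needed). The two cameras agree on this to about 2 mm.
- **Robot:** it is clear of everything.

The only disagreements were 1–3 mm between the two cameras on the hole, and about 2.5 mm between the seen and expected shaft position. Both were well inside the hole's clearance. No check failed.

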